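# Take the tower of lidded boxes apart into their trays

## Robot

A 6-joint arm with a two-finger parallel gripper is mounted at the origin on a cart in front of the work surface, level with it; the furniture and walls round the work are solid. World frame = base frame: x ahead of the robot, y to its left, z up, the work surface at z = 0. Lengths are in mm, angles in rad, forces in N, time in s.
With the tool pointing down it reaches from about 300 to 825 mm from the base axis. Payload 5.4 kg.
Tool frame: the origin (TCP) lies between the finger pads; the fingertips stand 14 mm ahead of it and the grasp point (between the pads) lies 5 mm behind it (robot.tcp_to_tips is the distance from the TCP to the fingertips, in mm); z points along the fingers, y is the line along which they close (so a half turn about z gives the same grasp; the last joint's range is limited). The gripper opens to 92 mm and grips with 3 to 60 N. Pads are 20 mm wide; open, the fingers measure 128 mm over their backs; the gripper's body (75 mm by 189 mm) begins 69 mm behind the grasp point.
Start: joints at [1.067, 0.158, 1.597, -0, 1.386, -0.21], TCP at [166.525, 550.341, 228.601] pointing down, gripper open.
Joint ranges: [-2.91, 2.91], [-0.94, 2.29], [0.18, 2.7], [-1.29, 4.43], [0.17, 2.64], [-3, 3]. Speed limits (rad/s): [2.57, 2.57, 3.14, 3.14, 3.14, 3.14].

## Interface

Orientations are given as a 3x3 rotation matrix whose columns are the frame's x, y, z axes.
In Python, from station import robot gives the robot as it stands.
- The arm moves only by the tool hand_motion, called after "Emit:" as a command line: name --argument value ..., lists and objects as JSON in quotes. Schema: {"type":"object","properties":{"offsets":{"type":"array","items":{"type":"array","items":{"type":"array","items":{"type":"number"},"minItems":5,"maxItems":5},"minItems":1,"maxItems":20},"minItems":1,"maxItems":1},"force":{"type":"number"},"only":{"type":"string"},"quiet":{"type":"boolean"},"lines":{"type":"string"}},"required":["offsets"],"additionalProperties":false}. offsets is a list that holds a single list of rows (three levels of brackets), with 1 to 20 rows, each of 5 numbers: dx, dy, dz in m, then a turn about the tool's z in units of 0.25 rad, then the opening from 0.0 (shut) to 1.0 (fully open); each row is the pose to reach, as a shift and turn from the pose commanded when the call began, along the tool's axes at that moment; what a row does not reach only later rows make up. A row lasts 1/8 s, in which the tool goes at most 62.5 mm and 0.188 rad, less where a joint would pass 70% of its speed; a pose out of reach is approached as far as the arm can. The fingers move at their own pace and stop on an object; force is the grip in N (left out, the last holds). Time passes only in rows, so rows that do not move let the fingers close. The tool returns the time, the measured TCP pose, the force, the opening and the grip force at its end. only (a regular expression) keeps the lines of the reply that match it, lines (a string "A,B") keeps lines A to B, and quiet returns only ok. Input that does not fit is refused with a message, and nothing moves.
- robot.get_obs(): the state, without advancing time (a new reading comes with each control period).
- robot.snapshot(name): name is "scene" or "top"; returns a dict with "color" (400x640x3 uint8, blue, green, red), "fx", "fy", "cx", "cy" (pixels), "k1" (the pictures are not rectified: a ray, as slopes to the right and down, at radius r is drawn at 1 + k1 r^2 times it, then the intrinsics apply), "position" and "attitude" of the camera in the world. Camera axes: x right, y down, z forward; pixel columns grow to the right and rows downward; lengths in mm; the calibration is good to about 2 mm. A picture is of the moment at which its call begins. There is no depth.
- robot.sign_off(): hands the job in; it is judged then, once.
The state is a dict: "time": time; "joint_positions": joint angles; "qvel": joint speeds; "effort": joint torques, N m; "ee_pos": TCP position; "ee_rot": TCP orientation; "wrist_force": force on the tool from outside, world axes, zero at the start; "ft_torque": the same for the moment, N m; "opening": opening from 0.0 (shut) to 1.0 (fully open); "grasp_force": force on a finger pad.
Only numpy, scipy, OpenCV 4.12 (cv2) and the standard library are available. Lean on these libraries where they do the work, as an engineer would, in place of code of your own. Each camera call takes 0.05 s, during which the arm holds its last target. There are 200 camera calls.

## Task

The four lidded stoneware boxes have been piled into a tower. Take it apart from the top down, one box at a time, and set each box in the dark wooden tray made for it (square box in square tray, round in round, large in large, small in small), so that it sits flat on the tray's floor inside the rim. Keep every box upright all the time and leave the tea light and the small black case where they are.

Things in the scene. Friction and masses are not known exactly. Their poses are not given: they have to be found in the camera images.
- box_round_small: Small round stoneware box, white with a fixed wooden lid set flush in its top; smooth upright sides and a flat top; 28 mm in diameter, 28 mm high. On top of the tower at the start (on the small square box); tower 114 mm high. A wall cabinet hangs about 0.45 m above the worktop beyond x = 0.57 m: keep the wrist clear of it. Origin: centre of its underside; z up.
- box_square_small: Small square stoneware box, white with a fixed wooden lid set flush in its top; smooth upright sides and a flat top; 38 x 38 mm in plan, x and y axes square to its sides, 28 mm high. Second from the top (on the large round box). Origin: centre of its underside; z up.
- box_round_large: Large round stoneware box, white with a fixed wooden lid set flush in its top; smooth upright sides and a flat top; 58 mm in diameter, 28 mm high. Third from the top (on the large square box). Origin: centre of its underside; z up.
- box_square_large: Large square stoneware box, white with a fixed wooden lid set flush in its top; smooth upright sides and a flat top; 66 x 66 mm in plan, x and y axes square to its sides, 30 mm high. The bottom of the tower; stands on the worktop. Origin: centre of its underside; z up.
- tray_round_small: Small round shallow tray of dark wood with a thin cork lining on its floor, fixed to the worktop, made for the small round box; recess 46 mm in diameter, 56 mm outside; floor 3 mm and rim 8 mm above the worktop, rim wall 5 mm thick. Origin: centre of its underside, on the worktop; z up.
- tray_square_small: Small square shallow tray of dark wood with a thin cork lining on its floor, fixed to the worktop, made for the small square box; recess 57 x 57 mm, 67 x 67 mm outside, x and y axes square to its sides; floor 3 mm and rim 8 mm above the worktop, rim wall 5 mm thick. Origin: centre of its underside, on the worktop; z up.
- tray_round_large: Large round shallow tray of dark wood with a thin cork lining on its floor, fixed to the worktop, made for the large round box; recess 76 mm in diameter, 86 mm outside; floor 3 mm and rim 8 mm above the worktop, rim wall 5 mm thick. Origin: centre of its underside, on the worktop; z up.
- tray_square_large: Large square shallow tray of dark wood with a thin cork lining on its floor, fixed to the worktop, made for the large square box; recess 85 x 85 mm, 95 x 95 mm outside, x and y axes square to its sides; floor 3 mm and rim 8 mm above the worktop, rim wall 5 mm thick. Origin: centre of its underside, on the worktop; z up.
- tea_light: Bystander, loose: tea light in a silvery cup, 38 mm in diameter, 15 mm high, just beyond the trays as seen from the robot. Origin: centre of its underside.
- key_case: Bystander, loose: small black plastic case, 36 x 60 mm in plan, 22 mm high, just beyond the trays as seen from the robot. Origin: centre of its underside.
Not all that is in view belongs to the job. Leave any green, pink or purple look-alike of the box_round_small alone.

How it is judged:
By the outcome, as a careful person would: the job done as asked, in the order asked, and still so for the second after the job is handed in, with the robot touching nothing.
It also fails if it takes over 128 s, if anything falls off the work surface, if the arm or the gripper's body presses on something with over 40 N, if the wrist force passes 120 N, or if a joint passes its speed limit or range.

## Working session

There is one attempt and no reset: what is moved stays moved. The work goes in short steps, Python scripts to look and compute and a tool call to move; the robot and the scene stay as the last step left them, time stands still between calls to the robot, and variables do not carry over. Pictures are saved under pics/ and viewed, at most 14 in all, crops included, and the job is handed in when it is done.

```bash
ls; mkdir -p pics; python3 - <<'E'
from station import robot
import cv2
o=robot.get_obs();print(o['ee_pos'],o['ee_rot'],o['opening'],o['time'])
for n in('scene','top'):
    s=robot.snapshot(n);cv2.imwrite(f'pics/{n}0.png',s['color']);print(n,{k:v for k,v in s.items() if k!='color'})
E
```

```text
pics
[166.25019654 549.80958456 227.63605503] [[-9.57150231e-01  2.89590422e-01 -9.07174105e-04]
 [ 2.89591578e-01  9.57148897e-01 -1.64544646e-03]
 [ 3.91795158e-04 -1.83764944e-03 -9.99998235e-01]] 0.998656797319783 0.0
scene {'fx': 483.6544822592405, 'fy': 483.6544822592405, 'cx': 317.6372903134183, 'cy': 205.6018427776698, 'k1': -0.07656849067984446, 'position': array([-318.35084991,  502.03365443,  742.10356085]), 'attitude': array([[-0.53383343, -0.48520231,  0.69253201],
       [-0.84535863,  0.32537491, -0.42367434],
       [-0.01976477, -0.81160944, -0.58386596]])}
top {'fx': 446.518871137264, 'fy': 446.518871137264, 'cx': 319.20265126785625, 'cy': 201.78332458125846, 'k1': -0.0365793454439677, 'position': array([ 268.55676551,   -5.20180921, 1340.35695986]), 'attitude': array([[-0.01658625, -0.98731646,  0.15789589],
       [-0.99985909,  0.01596917, -0.00517609],
       [ 0.00258897, -0.15795949, -0.9874422 ]])}
```

View pics/scene0.png

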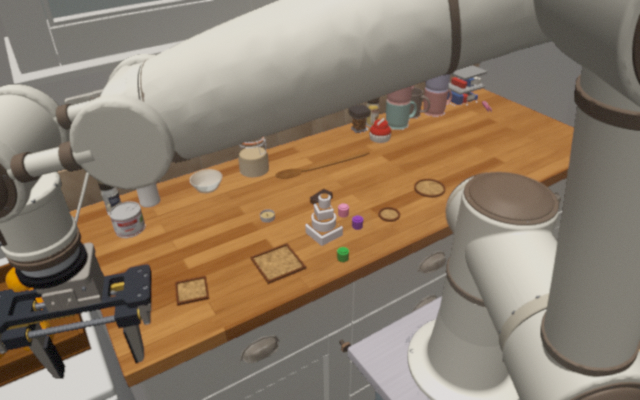

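View pics/top0.png

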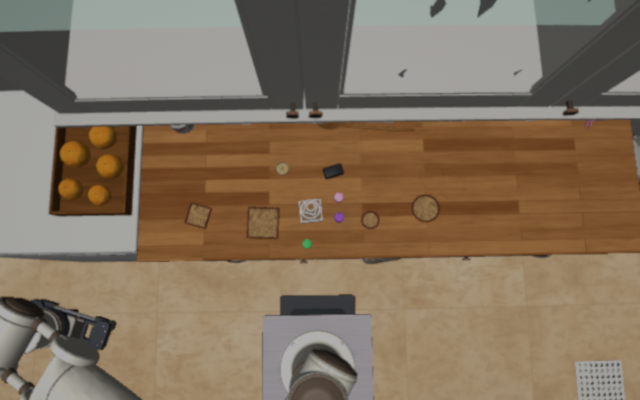

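Scene view: the tower is at (323,218), the trays at (192,290), (278,262), (389,214) and (429,187). Top view: tower (311,210), trays small square (198,215), large square (263,222), small round (370,220), large round (425,208), tea light (282,169), case (333,171). Look-alikes are pink (338,197), purple (338,217) and green (307,244). The white one on the tower is the one meant. I'll confirm that in one enlarged crop.

```bash
cat > h.py <<'E'
import numpy as np, cv2
from station import robot
def ray(s,uv):
    uv=np.atleast_2d(np.float64(uv))
    K=np.array([[s['fx'],0,s['cx']],[0,s['fy'],s['cy']],[0,0,1.]])
    n=cv2.undistortPoints(uv[:,None],K,np.array([s['k1'],0,0,0.]))[:,0]
    d=np.c_[n,np.ones(len(n))]@np.array(s['attitude']).T
    return np.array(s['position']),d/np.linalg.norm(d,axis=1)[:,None]
def plane(s,uv,z):
    p,d=ray(s,uv); return p+d*((z-p[2])/d[:,2])[:,None]
def tri(a,ua,b,ub):
    p,d=ray(a,ua);q,e=ray(b,ub);d=d[0];e=e[0]
    t=np.linalg.lstsq(np.c_[d,-e],q-p,rcond=None)[0]
    A=p+d*t[0];B=q+e*t[1];return (A+B)/2,np.linalg.norm(A-B)
def proj(s,P):
    R=np.array(s['attitude']);K=np.array([[s['fx'],0,s['cx']],[0,s['fy'],s['cy']],[0,0,1.]])
    r=R.T;return cv2.projectPoints(np.float64(P).reshape(-1,1,3),cv2.Rodrigues(r)[0],-r@np.array(s['position']),K,np.array([s['k1'],0,0,0.]))[0][:,0]
def blob(m,x0,y0,x1,y1):
    w=np.zeros_like(m);w[y0:y1,x0:x1]=m[y0:y1,x0:x1]
    c=max(cv2.findContours(w,cv2.RETR_EXTERNAL,cv2.CHAIN_APPROX_NONE)[0],key=cv2.contourArea)
    return cv2.convexHull(c)[:,0].astype(float)
E
python3 - <<'E'
from h import *
a=cv2.imread('pics/top0.png');b=cv2.imread('pics/scene0.png')
r=lambda i,w,h:cv2.resize(i,(w,h),interpolation=cv2.INTER_CUBIC)
t=r(a[180:250,180:446],798,210)
u=r(a[185:235,285:350],494,380); v=r(b[182:247,300:352],304,380)
cv2.imwrite('pics/c1.png',np.vstack([t,np.hstack([u,v])]))
E
```

```text
(no output)
```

View pics/c1.png

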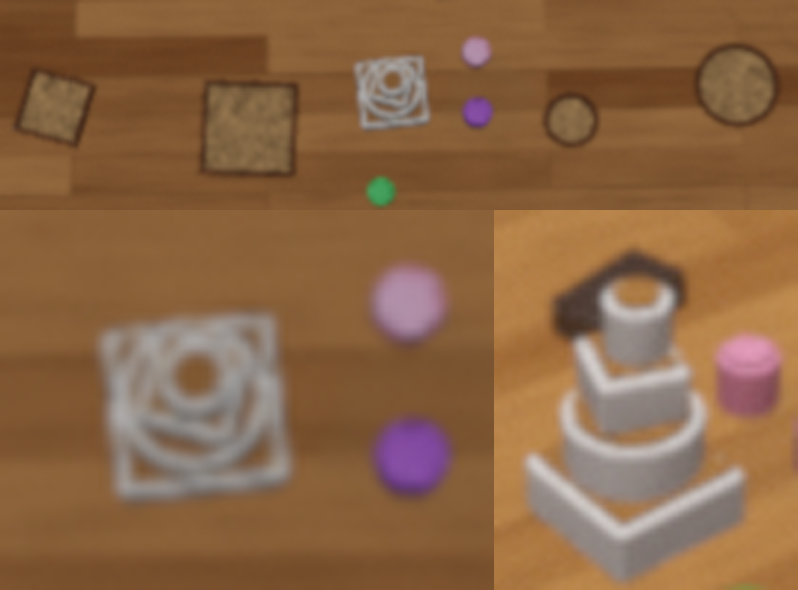

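The crop shows the white box with the wooden lid on top of the tower at top (310.9,207.1), scene (324.6,196). It fits the description. The pink, purple and green ones are look-alikes standing on the worktop.

```bash
cat > m0.py <<'E'
from h import *
S={n:robot.snapshot(n) for n in('scene','top')}
def col(n):
    h=cv2.cvtColor(S[n]['color'],cv2.COLOR_BGR2HSV);return h
boxes={'sqS':[(180,198,215,232),(165,268,222,312)],'sqL':[(242,202,286,243),(245,235,312,290)],'rdS':[(358,207,384,233),(374,202,404,226)],'rdL':[(408,191,444,225),(408,173,450,204)]}
for k,(bt,bs) in boxes.items():
    c=[]
    for n,bb in(('top',bt),('scene',bs)):
        g=cv2.GaussianBlur(S[n]['color'],(3,3),0).max(2)
        thr=70 if n=='top' else 100
        hl=blob((g<thr).astype(np.uint8),*bb)
        M=plane(S[n],hl,8)[:,:2].astype(np.float32)
        r=cv2.minAreaRect(M);e=cv2.minEnclosingCircle(M)
        print(k,n,'rect',np.round(r[0],1),np.round(r[1],1),'ang',round(r[2],1),'circ',np.round(e[0],1),round(e[1],1))
        m=r[0];c.append(proj(S[n],[m[0],m[1],8])[0])
    print('   tri',np.round(tri(S['top'],c[0],S['scene'],c[1])[0],1))
h=col('top')
w=((h[...,1]<75)&(h[...,2]>110)).astype(np.uint8)
hl=blob(w,290,190,330,230);M=plane(S['top'],hl,30)[:,:2].astype(np.float32)
print('big sq',cv2.minAreaRect(M))
print('top rd tri',tri(S['top'],(310.9,207.1),S['scene'],(324.6,196.0)))
for nm,uv,z in(('pink',(338.5,197),28),('purp',(339,217),28),('green',(307,244),28),('tea',(282,169),15),('case',(333,171),22)):print(nm,np.round(plane(S['top'],uv,z),0))
E
python3 m0.py
```

```text
Traceback (most recent call last):
  File "m0.py", line 11, in <module>
    hl=blob((g<thr).astype(np.uint8),*bb)
  File "h.py", line 20, in blob
    c=max(cv2.findContours(w,cv2.RETR_EXTERNAL,cv2.CHAIN_APPROX_NONE)[0],key=cv2.contourArea)
ValueError: max() iterable argument is empty
```

```bash
sed -i "s/        thr=70.*/        q=g[bb[1]:bb[3],bb[0]:bb[2]];thr=(float(q.min())+float(np.median(q)))\/2;print(q.min(),np.median(q),end=' ')/" m0.py; python3 m0.py
```

```text
83 116.0 sqS top rect [464.  371.9] [45.2 78.9] ang 38.8 circ [451.6 361.6] 39.7
90 162.0 sqS scene rect [443.  355.8] [64.8 72.5] ang 74.3 circ [442.6 354.8] 46.1
   tri [459.3 363.3   0.8]
86 125.0 sqL top rect [449.7 157.5] [45.3 96.6] ang 0.5 circ [447.1 157.5] 51.2
91 171.0 sqL scene rect [418.  160.9] [ 94.9 101. ] ang 87.6 circ [417.  160.1] 66.2
   tri [448.9 154.4 -17.5]
84 122.0 rdS top rect [ 428.3 -164.1] [48.2 57.6] ang 88.2 circ [ 428.1 -163.5] 29.1
113 161.5 rdS scene rect [ 422.1 -160.6] [53.9 59.2] ang 56.2 circ [ 422.2 -160.8] 31.7
   tri [ 428.5 -165.3    2.2]
84 128.0 rdL top rect [ 457.8 -332.4] [85.3 83.2] ang 45.5 circ [ 458.8 -336.2] 50.8
112 172.0 rdL scene rect [ 454.3 -328.5] [80.8 90.7] ang 45.7 circ [ 453.2 -329.5] 48.3
   tri [ 458.5 -333.3    3.9]
big sq ((452.73614501953125, 14.972513198852539), (69.3712158203125, 68.23785400390625), 5.116029739379883)
top rd tri (array([450.4427799 ,  11.96922715, 113.07002652]), np.float64(0.731025367075901))
pink [[492. -70.  28.]]
purp [[432. -70.  28.]]
green [[354.  26.  28.]]
tea [[583.  99.  15.]]
case [[573. -55.  22.]]
```

```bash
python3 - <<'E'
s=open('m0.py').read()
i=s.index("        g=cv2");j=s.index("        M=plane")
s=s[:i]+"""        g=cv2.resize(S[n]['color'],None,fx=4,fy=4,interpolation=cv2.INTER_CUBIC)[...,2]
        b=cv2.morphologyEx(g,cv2.MORPH_BLACKHAT,cv2.getStructuringElement(2,(29,29)))
        x0,y0,x1,y1=[4*v for v in bb];q=b[y0:y1,x0:x1]
        m=(b>.5*np.percentile(q,97)).astype(np.uint8)
        hl=(blob(m,x0,y0,x1,y1)+.5)/4-.5
        vis=globals().setdefault('vis',[]);im=cv2.cvtColor(g,cv2.COLOR_GRAY2BGR);cv2.polylines(im,[np.int32((hl+.5)*4)],1,(0,255,0),1);vis.append(cv2.resize(im[y0:y1,x0:x1],(200,200)))
"""+s[j:]+"cv2.imwrite('pics/trays.png',np.vstack([np.hstack(vis[::2]),np.hstack(vis[1::2])]))\n"
open('m0.py','w').write(s)
E
python3 m0.py
```

```text
sqS top rect [446.2 353.6] [70.9 68.7] ang 73.4 circ [445.5 354.2] 46.7
sqS scene rect [442.1 354.9] [67.3 74. ] ang 73.5 circ [441.9 355.2] 47.1
   tri [446.6 354.4   4. ]
sqL top rect [421.1 158.7] [99.3 98.8] ang 87.6 circ [421.8 158.6] 65.7
sqL scene rect [418.3 160.5] [ 97.4 103.3] ang 87.7 circ [418.  160.5] 68.6
   tri [421.4 159.1   4.9]
rdS top rect [ 424.9 -163.2] [56.4 54.6] ang 88.2 circ [ 424.8 -163.2] 28.9
rdS scene rect [ 420.9 -160.7] [54.8 62.2] ang 45.7 circ [ 421.9 -159.8] 31.3
   tri [ 425.1 -164.     4.1]
rdL top rect [ 457.6 -332.4] [86.5 85.4] ang 1.0 circ [ 458.  -332.7] 44.0
rdL scene rect [ 454.7 -328.6] [84.4 94.9] ang 56.2 circ [ 455.2 -328.4] 48.0
   tri [ 458.3 -333.     4.3]
big sq ((452.73956298828125, 14.934274673461914), (69.3712158203125, 68.31462860107422), 5.116029739379883)
top rd tri (array([450.4427799 ,  11.96922715, 113.07002652]), np.float64(0.731025367075901))
pink [[492. -70.  28.]]
purp [[432. -70.  28.]]
green [[354.  26.  28.]]
tea [[583.  99.  15.]]
case [[573. -55.  22.]]
```

View pics/trays.png

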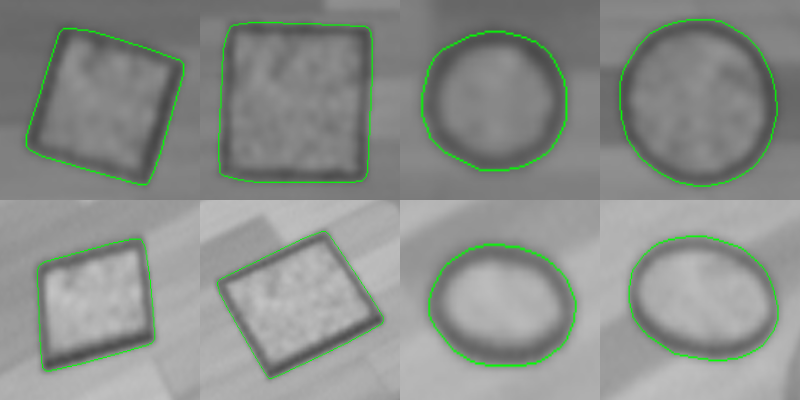

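The green hulls follow all eight tray outlines cleanly (top row from the top view, bottom row from the scene view). The sizes match and the heights are plausible at 4–5 mm, between base and rim. The tower top at 113 mm also agrees. Now I'll work out the first approach.

```bash
cat > d.py <<'E'
import sys;from h import *
# args: x y z closing-dir-deg(of tool y, mod 180)
o=robot.get_obs();R=np.array(o['ee_rot']);p=np.array(o['ee_pos'])
x,y,z,a=map(float,sys.argv[1:5])
d=R.T@(np.array([x,y,z])-p)
cur=np.degrees(np.arctan2(R[1,1],R[0,1]));da=(a-cur+90)%180-90
print('cur',p.round(1),round(cur,1),'tool delta',d.round(1),'turn',round(-np.radians(da),3),'j6',o['joint_positions'][5].round(2),'j1',o['joint_positions'][0].round(2))
E
python3 d.py 450.4 12 190 90
```

```text
cur [166.5 550.3 228.5] 73.2 tool delta [-427.6 -433.    38.5] turn -0.294 j6 -0.21 j1 1.07
```

Units first: shifts go in m and turns go in units of 0.25 rad. So 10 mm is 0.01, -433 mm is -0.433, -0.294 rad is -1.176.

Emit:
hand_motion --offsets '[[[-0.043,-0.043,0,0,1],[-0.086,-0.087,0,0,1],[-0.128,-0.13,0,-0.2,1],[-0.171,-0.173,0,-0.4,1],[-0.214,-0.216,0,-0.6,1],[-0.257,-0.26,0,-0.8,1],[-0.299,-0.303,0,-1,1],[-0.342,-0.346,0.01,-1.176,1],[-0.385,-0.39,0.02,-1.176,1],[-0.4276,-0.433,0.0385,-1.176,1],[-0.4276,-0.433,0.0385,-1.176,1],[-0.4276,-0.433,0.0385,-1.176,1],[-0.4276,-0.433,0.0385,-1.176,1]]]' --force 15

```text
time: 2.02
ee_pos: [450.3, 13.2, 190.6]
ee_rot: [[-1.0, -0.002, 0.001], [-0.002, 1.0, 0.0], [-0.001, 0.0, -1.0]]
wrist_force: [-0.4, -0.4, 1.1]
opening: 0.997
grasp_force: 0.0
```

```bash
python3 d.py 450.4 12 108 90
```

```text
cur [450.3  13.2 190.6] 90.1 tool delta [-0.1 -1.2 82.6] turn 0.002 j6 -1.81 j1 -0.24
```

Scaled: -1 mm is -0.001, 82.5 mm is 0.0825.

Emit:
hand_motion --offsets '[[[0,-0.001,0.025,0,1],[0,-0.001,0.05,0,1],[0,-0.001,0.07,0,1],[0,-0.001,0.0825,0,1],[0,-0.001,0.0825,0,1],[0,-0.001,0.0825,0,1]]]' --force 15

```text
time: 2.78
ee_pos: [451.1, 11.2, 108.5]
ee_rot: [[-1.0, -0.001, 0.002], [-0.001, 1.0, -0.0], [-0.002, -0.0, -1.0]]
wrist_force: [0.7, -0.3, 0.8]
opening: 0.998
grasp_force: 0.0
```

```bash
python3 - <<'E'
from h import *
t=robot.snapshot('top')['color'];s=robot.snapshot('scene')['color']
r=lambda i:cv2.resize(i,(400,400),interpolation=cv2.INTER_CUBIC)
cv2.imwrite('pics/g1.png',np.hstack([r(t[160:260,260:360]),r(s[140:260,270:390])]))
E
```

```text
(no output)
```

View pics/g1.png

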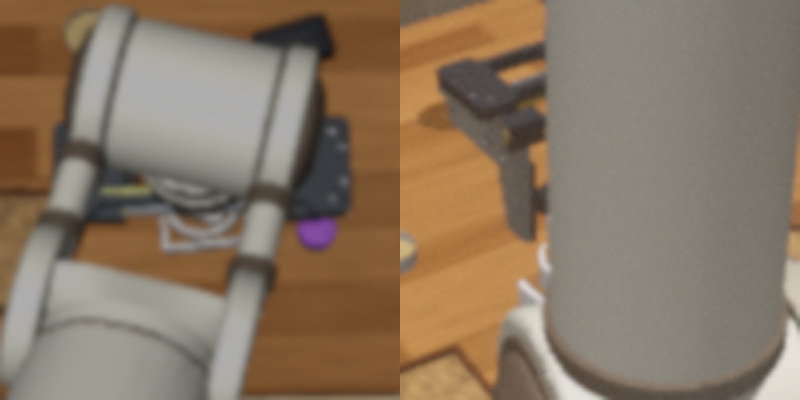

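The arm hides the grasp in both views: the wrist covers the tower near top (310,207). I'll close and judge from the opening.

Emit:
hand_motion --offsets '[[[0,0,0,0,0.6],[0,0,0,0,0.4],[0,0,0,0,0.34],[0,0,0,0,0.3],[0,0,0,0,0.26],[0,0,0,0,0.2],[0,0,0,0,0.2],[0,0,0,0,0.2]]]' --force 15

```text
time: 3.88
ee_pos: [450.4, 11.1, 107.6]
ee_rot: [[-1.0, -0.0, 0.0], [-0.0, 1.0, 0.0], [-0.0, 0.0, -1.0]]
wrist_force: [0.7, 0.2, 0.3]
opening: 0.301
grasp_force: 15.0
```

```bash
python3 d.py 425 -163.7 150 90
```

```text
cur [450.4  11.1 107.6] 90.0 tool delta [  25.5 -174.8  -42.4] turn 0.0 j6 -1.82 j1 -0.24
```

Scaled: -35 mm is -0.035, 35 mm is 0.035.

Emit:
hand_motion --offsets '[[[0,0,-0.015,0,0.2],[0,0,-0.035,0,0.2],[0,0,-0.045,0,0.2],[0.005,-0.03,-0.045,0,0.2],[0.01,-0.07,-0.045,0,0.2],[0.018,-0.115,-0.045,0,0.2],[0.0255,-0.15,-0.045,0,0.2],[0.0255,-0.17,-0.045,0,0.2],[0.0255,-0.1748,-0.045,0,0.2],[0.0255,-0.1748,-0.025,0,0.2],[0.0255,-0.1748,0.005,0,0.2],[0.0255,-0.1748,0.035,0,0.2],[0.0255,-0.1748,0.055,0,0.2],[0.0255,-0.1748,0.068,0,0.2],[0.0255,-0.1748,0.068,0,0.2],[0.0255,-0.1748,0.068,0,0.2]]]' --force 15

```text
time: 5.88
ee_pos: [425.6, -164.0, 40.5]
ee_rot: [[-1.0, -0.0, 0.001], [-0.0, 1.0, -0.001], [-0.001, -0.001, -1.0]]
wrist_force: [0.4, -0.3, 0.2]
opening: 0.301
grasp_force: 15.0
```

```bash
python3 d.py 425 -163.7 25 90
```

```text
cur [ 425.6 -164.    40.5] 90.0 tool delta [ 0.6  0.3 15.5] turn 0.0 j6 -2.21 j1 -0.63
```

```bash
python3 - <<'E'
from h import *
t=robot.snapshot('top')['color'];s=robot.snapshot('scene')['color']
r=lambda i:cv2.resize(i,(400,400),interpolation=cv2.INTER_CUBIC)
cv2.imwrite('pics/g2.png',np.hstack([r(t[160:260,280:400]),r(s[160:260,300:420])]))
E
```

```text
(no output)
```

View pics/g2.png

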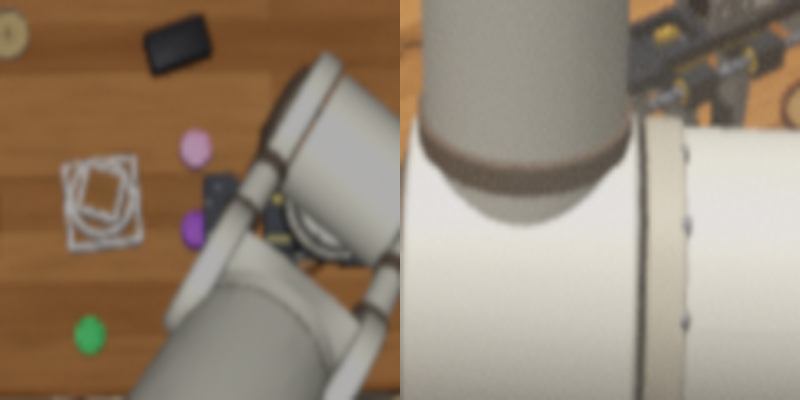

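The tower at top (311,210) is undisturbed, and its small square is now visible and rotated. Lowering.

Emit:
hand_motion --offsets '[[[0,0,0.006,0,0.2],[0,0,0.011,0,0.2],[0,0,0.014,0,0.2],[0,0,0.015,0,0.2],[0,0,0.0155,0,0.2],[0,0,0.0155,0,0.2],[0,0,0.0155,0,0.2]]]' --force 15

```text
time: 6.85
ee_pos: [424.9, -163.7, 24.6]
ee_rot: [[-1.0, -0.0, -0.001], [-0.0, 1.0, 0.0], [0.001, 0.0, -1.0]]
wrist_force: [-2.2, 2.0, 5.3]
opening: 0.303
grasp_force: 15.0
```

Emit:
hand_motion --offsets '[[[0,0,0,0,0.4],[0,0,0,0,0.5],[0,0,0,0,0.5],[0,0,-0.015,0,0.5],[0,0,-0.04,0,0.5],[0,0,-0.08,0,0.6],[0,0,-0.12,0,0.8],[0,0,-0.16,0,1],[0,0.05,-0.18,0,1],[0,0.11,-0.18,0,1],[0,0.17,-0.18,0,1],[0,0.23,-0.18,0,1],[0,0.29,-0.18,0,1],[-0.01,0.35,-0.18,0,1],[-0.02,0.4,-0.18,0,1],[-0.02,0.45,-0.18,0,1],[-0.02,0.45,-0.18,0,1],[-0.02,0.45,-0.18,0,1],[-0.02,0.45,-0.18,0,1]]]' --force 15

```text
time: 9.22
ee_pos: [445.0, 285.2, 204.5]
ee_rot: [[-1.0, 0.001, 0.0], [0.001, 1.0, -0.0], [-0.0, -0.0, -1.0]]
wrist_force: [0.4, 0.3, -0.4]
opening: 0.999
grasp_force: 0.0
```

```bash
python3 - <<'E'
from h import *
S={n:robot.snapshot(n) for n in('scene','top')}
for n in S: cv2.imwrite(f'pics/{n}2.png',S[n]['color'])
t=S['top']['color'];s=S['scene']['color']
r=lambda i:cv2.resize(i,(400,400),interpolation=cv2.INTER_CUBIC)
cv2.imwrite('pics/g3.png',np.vstack([np.hstack([r(t[190:230,290:330]),r(s[185:245,295:355])]),np.hstack([r(t[200:240,350:390]),r(s[190:240,365:415])])])[:,:].copy())
cv2.imwrite('pics/g3.png',cv2.resize(cv2.imread('pics/g3.png'),(600,600)))
E
```

```text
(no output)
```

View pics/g3.png

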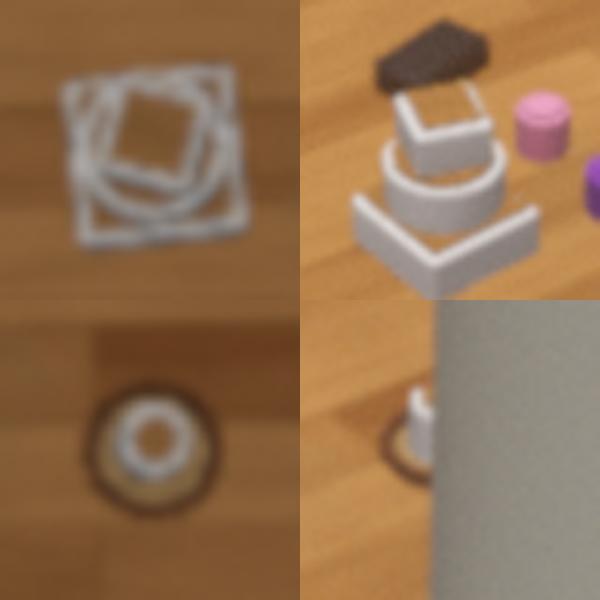

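The small round box sits flat in its tray (lower crops). In the tower the small square's lid is at about top (310.2,207.9), scene (323.7,206.5). Its edges are turned roughly 15°.

```bash
cat > lid.py <<'E'
from h import *
import sys
# lid contour (wood inside white ring) around a seed pixel: args stem-number, seed top u v, seed scene u v, z
def lid(img,seed,half,zf=8):
    u,v=seed;x0,y0=int(u-half),int(v-half)
    h=cv2.cvtColor(cv2.resize(img[y0:y0+2*half,x0:x0+2*half],None,fx=zf,fy=zf,interpolation=cv2.INTER_CUBIC),cv2.COLOR_BGR2HSV)[...,1]
    t,m=cv2.threshold(h,0,255,cv2.THRESH_OTSU)
    n,l=cv2.connectedComponents(m);q=l[int((v-y0+.5)*zf),int((u-x0+.5)*zf)]
    c=max(cv2.findContours((l==q).astype(np.uint8),cv2.RETR_EXTERNAL,cv2.CHAIN_APPROX_NONE)[0],key=cv2.contourArea)
    return (cv2.convexHull(c)[:,0]+.5)/zf-.5+[x0,y0], m
if __name__=='__main__':
    k=sys.argv[1];a=list(map(float,sys.argv[2:]))
    S={n:robot.snapshot(n) for n in('top','scene')}
    for n,sd in(('top',a[:2]),('scene',a[2:4])):
        c,m=lid(S[n]['color'],sd,20)
        M=plane(S[n],c,a[4])[:,:2].astype(np.float32);r=cv2.minAreaRect(M)
        print(n,np.round(r[0],1),np.round(r[1],1),round(r[2],1),'circ',cv2.minEnclosingCircle(M))
        if n=='top':ct=proj(S[n],[*r[0],a[4]])[0]
        else: print('tri',tri(S['top'],ct,S[n],proj(S[n],[*r[0],a[4]])[0]))
E
python3 lid.py 2 310.2 207.9 323.7 206.5 86; python3 - <<'E'
from h import *
s=robot.snapshot('top')
h=cv2.cvtColor(s['color'],cv2.COLOR_BGR2HSV);w=((h[...,1]<75)&(h[...,2]>110)).astype(np.uint8)
print('big sq',cv2.minAreaRect(plane(s,blob(w,290,190,330,230),30)[:,:2].astype(np.float32)))
print('placed rd',cv2.minEnclosingCircle(plane(s,blob(w,355,205,388,238),31)[:,:2].astype(np.float32)))
E
```

```text
top [454.1  14.7] [25.1 25.8] 74.0 circ ((453.87127685546875, 14.742372512817383), 16.221712112426758)
scene [458.7  15.4] [ 98.3 159.4] 56.0 circ ((459.30340576171875, 14.986710548400879), 92.98683166503906)
tri (array([454.71036294,  15.9885773 ,  88.37410505]), np.float64(3.2535119363700247))
big sq ((452.73956298828125, 14.934274673461914), (69.3712158203125, 68.31462860107422), 5.116029739379883)
placed rd ((426.48504638671875, -161.232666015625), 15.755859375)
```

```bash
python3 - <<'E'
from h import *
S={n:robot.snapshot(n) for n in('top','scene')}
u=proj(S['top'],[454.1,14.7,86])[0];print(u,tri(S['top'],u,S['scene'],(323.7,206.5)))
E
python3 d.py 453.5 14.5 80 74
```

```text
[309.96675947 207.15973042] (array([454.10627686,  14.02806822,  82.20914048]), np.float64(1.8273379503367817))
cur [444.9 285.9 204.1] 90.0 tool delta [  -8.7 -271.4  124.1] turn 0.279 j6 -1.23 j1 0.34
```

Emit:
hand_motion --offsets '[[[0,-0.05,0,0.4,1],[-0.003,-0.11,0,0.8,1],[-0.005,-0.17,0,1.116,1],[-0.0087,-0.23,0.02,1.116,1],[-0.0087,-0.265,0.04,1.116,1],[-0.0087,-0.2714,0.06,1.116,1],[-0.0087,-0.2714,0.06,1.116,1],[-0.0087,-0.2714,0.085,1.116,1],[-0.0087,-0.2714,0.11,1.116,1],[-0.0087,-0.2714,0.124,1.116,1],[-0.0087,-0.2714,0.124,1.116,1],[-0.0087,-0.2714,0.124,1.116,1]]]' --force 15

```text
time: 11.08
ee_pos: [454.5, 14.9, 81.2]
ee_rot: [[-0.961, 0.275, 0.002], [0.275, 0.961, -0.0], [-0.002, 0.0, -1.0]]
wrist_force: [-0.1, 0.2, 0.4]
opening: 1.002
grasp_force: 0.0
```

```bash
python3 d.py 453.5 14.5 80 74
```

```text
cur [454.5  14.9  81.2] 74.0 tool delta [ 0.9 -0.6  1.2] turn 0.001 j6 -1.53 j1 -0.23
```

Emit:
hand_motion --offsets '[[[0,0,0.001,0,0.7],[0,0,0.001,0,0.52],[0,0,0.001,0,0.46],[0,0,0.001,0,0.42],[0,0,0.001,0,0.38],[0,0,0.001,0,0.32],[0,0,0.001,0,0.32],[0,0,0.001,0,0.32]]]' --force 15

```text
time: 12.08
ee_pos: [453.6, 14.9, 79.1]
ee_rot: [[-0.961, 0.275, -0.0], [0.275, 0.961, -0.0], [0.0, -0.0, -1.0]]
wrist_force: [-0.7, -0.3, -0.7]
opening: 0.413
grasp_force: 15.0
```

```bash
python3 d.py 446.3 354.2 120 73.4
```

```text
cur [453.6  14.9  79.1] 74.0 tool delta [100.4 324.2 -40.9] turn 0.011 j6 -1.53 j1 -0.23
```

Emit:
hand_motion --offsets '[[[0,0,-0.015,0,0.32],[0,0,-0.035,0,0.32],[0,0,-0.045,0,0.32],[0.01,0.032,-0.045,0,0.32],[0.025,0.08,-0.045,0,0.32],[0.04,0.13,-0.045,0,0.32],[0.056,0.18,-0.045,0,0.32],[0.071,0.23,-0.045,0,0.32],[0.086,0.28,-0.045,0,0.32],[0.096,0.31,-0.045,0.04,0.32],[0.1004,0.3242,-0.045,0.04,0.32],[0.1004,0.3242,-0.03,0.04,0.32],[0.1004,0.3242,-0.005,0.04,0.32],[0.1004,0.3242,0.02,0.04,0.32],[0.1004,0.3242,0.037,0.04,0.32],[0.1004,0.3242,0.045,0.04,0.32],[0.1004,0.3242,0.045,0.04,0.32],[0.1004,0.3242,0.045,0.04,0.32]]]' --force 15

```text
time: 14.32
ee_pos: [447.1, 354.5, 35.1]
ee_rot: [[-0.959, 0.285, 0.002], [0.285, 0.959, 0.001], [-0.001, 0.001, -1.0]]
wrist_force: [-0.3, -0.3, -0.9]
opening: 0.412
grasp_force: 15.0
```

```bash
python3 d.py 446.3 354.2 24.5 73.4;  python3 - <<'E'
from h import *
S={n:robot.snapshot(n) for n in('scene','top')}
t=S['top']['color'];s=S['scene']['color']
r=lambda i:cv2.resize(i,(400,400),interpolation=cv2.INTER_CUBIC)
cv2.imwrite('pics/g4.png',np.hstack([r(t[175:255,160:240]),r(s[220:320,140:240])]))
E
```

```text
cur [447.1 354.5  35.1] 73.5 tool delta [ 0.7 -0.5 10.6] turn 0.001 j6 -0.82 j1 0.46
```

View pics/g4.png

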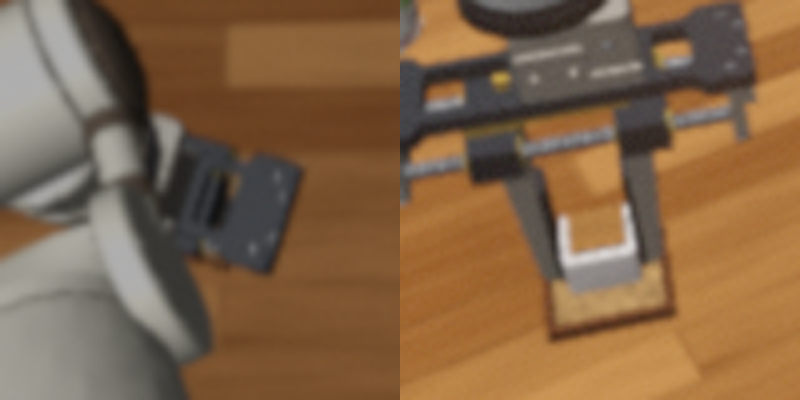

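The scene view shows the white box held squarely between the fingers over its tray, hovering about 10 mm up near scene (189,280). Lowering and releasing.

Emit:
hand_motion --offsets '[[[0,0,0.004,0,0.32],[0,0,0.007,0,0.32],[0,0,0.009,0,0.32],[0,0,0.01,0,0.32],[0,0,0.0105,0,0.32],[0,0,0.0105,0,0.32],[0,0,0.0105,0,0.32]]]' --force 15

```text
time: 15.3
ee_pos: [446.4, 354.2, 24.1]
ee_rot: [[-0.959, 0.285, 0.0], [0.285, 0.959, -0.0], [-0.0, -0.0, -1.0]]
wrist_force: [-2.5, -1.2, 5.5]
opening: 0.414
grasp_force: 15.0
```

Scaled: -15 mm is -0.015, -180 mm is -0.18.

Emit:
hand_motion --offsets '[[[0,0,0,0,0.48],[0,0,0,0,0.56],[0,0,0,0,0.56],[0,0,-0.015,0,0.56],[0,0,-0.04,0,0.56],[0,0,-0.08,0,0.7],[0,0,-0.12,0,1],[0,0,-0.16,0,1],[0,-0.02,-0.18,0,1],[0,-0.06,-0.18,0,1],[0,-0.06,-0.18,0,1],[0,-0.06,-0.18,0,1]]]' --force 15

```text
time: 16.8
ee_pos: [429.6, 297.1, 204.3]
ee_rot: [[-0.959, 0.285, 0.001], [0.285, 0.959, 0.001], [-0.001, 0.001, -1.0]]
wrist_force: [-0.1, 0.1, 0.5]
opening: 0.999
grasp_force: 0.0
```

```bash
python3 lid.py 3 310.7 209 323.2 212 58;  python3 - <<'E'
from h import *
S={n:robot.snapshot(n) for n in('scene','top')}
t=S['top']['color'];s=S['scene']['color']
h=cv2.cvtColor(t,cv2.COLOR_BGR2HSV);w=((h[...,1]<75)&(h[...,2]>110)).astype(np.uint8)
print('placed sq',cv2.minAreaRect(plane(S['top'],blob(w,180,198,217,232),31)[:,:2].astype(np.float32)))
r=lambda i:cv2.resize(i,(300,300),interpolation=cv2.INTER_CUBIC)
cv2.imwrite('pics/g5.png',np.vstack([np.hstack([r(t[190:230,290:330]),r(s[185:245,295:355])]),np.hstack([r(t[195:235,178:218]),r(s[260:320,160:220])])]))
E
```

```text
top [453.6  15.4] [42.8 43.7] 70.8 circ ((453.78387451171875, 15.344833374023438), 22.167917251586914)
scene [471.    7.9] [100.7 160.6] 56.1 circ ((473.0472412109375, 6.514253616333008), 92.65385437011719)
tri (array([452.7863897 ,  16.83071877,  72.48247762]), np.float64(4.209174441347012))
placed sq ((455.6889953613281, 381.76507568359375), (48.77774429321289, 41.86639404296875), 19.66252899169922)
```

View pics/g5.png

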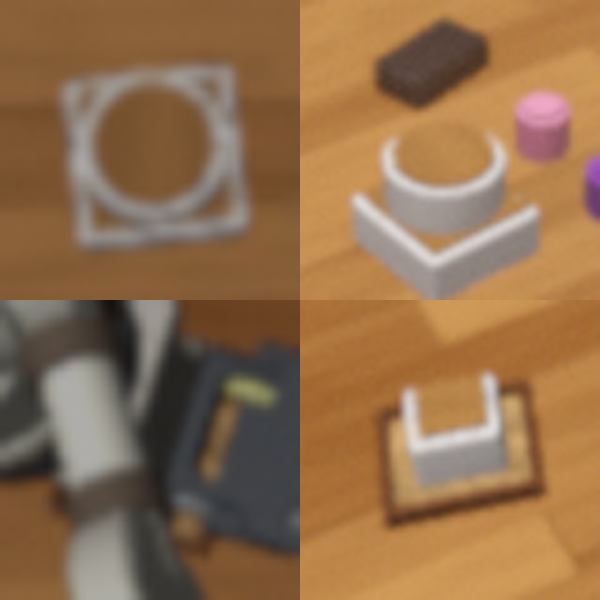

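The small square box sits flat inside its tray (scene (189,283)). The large round lid is centred at about top (310.2,209), scene (323.3,215.9).

```bash
python3 - <<'E'
from h import *
S={n:robot.snapshot(n) for n in('top','scene')}
u=proj(S['top'],[453.6,15.4,58])[0];print(u,tri(S['top'],u,S['scene'],(323.3,215.9)))
E
python3 d.py 453.6 15.2 52 74
```

```text
[309.89995443 208.74386137] (array([453.746094  ,  15.14216186,  55.4177463 ]), np.float64(0.7470757188904626))
cur [429.2 297.1 203.4] 73.5 tool delta [-103.5 -263.3  151.5] turn -0.009 j6 -0.91 j1 0.37
```

Emit:
hand_motion --offsets '[[[-0.015,-0.04,0,0,1],[-0.035,-0.09,0.01,0,1],[-0.055,-0.145,0.02,0,1],[-0.075,-0.2,0.04,0,1],[-0.095,-0.243,0.06,0,1],[-0.1035,-0.2633,0.08,0,1],[-0.1035,-0.2633,0.095,0,1],[-0.1035,-0.2633,0.12,0,1],[-0.1035,-0.2633,0.14,0,1],[-0.1035,-0.2633,0.151,0,1],[-0.1035,-0.2633,0.151,0,1],[-0.1035,-0.2633,0.151,0,0.85],[-0.1035,-0.2633,0.151,0,0.73],[-0.1035,-0.2633,0.151,0,0.66],[-0.1035,-0.2633,0.151,0,0.62],[-0.1035,-0.2633,0.151,0,0.55],[-0.1035,-0.2633,0.151,0,0.55],[-0.1035,-0.2633,0.151,0,0.55]]]' --force 20

```text
time: 19.35
ee_pos: [453.7, 14.7, 52.9]
ee_rot: [[-0.959, 0.285, 0.0], [0.285, 0.959, -0.0], [-0.001, 0.0, -1.0]]
wrist_force: [-1.1, -0.5, 4.8]
opening: 0.63
grasp_force: 20.0
```

```bash
python3 d.py 458 -332.8 100 74
```

```text
cur [453.7  14.7  52.9] 73.5 tool delta [-103.1 -331.9  -47. ] turn -0.01 j6 -1.52 j1 -0.23
```

Scaled: -30 mm is -0.03, -25 mm is -0.025.

Emit:
hand_motion --offsets '[[[0,0,-0.012,0,0.55],[0,0,-0.03,0,0.55],[0,0,-0.047,0,0.55],[-0.01,-0.032,-0.047,0,0.55],[-0.025,-0.08,-0.047,0,0.55],[-0.04,-0.13,-0.047,0,0.55],[-0.056,-0.18,-0.047,0,0.55],[-0.071,-0.23,-0.047,0,0.55],[-0.086,-0.277,-0.047,0,0.55],[-0.097,-0.313,-0.047,0,0.55],[-0.103,-0.332,-0.047,0,0.55],[-0.103,-0.332,-0.04,0,0.55],[-0.103,-0.332,-0.02,0,0.55],[-0.103,-0.332,0,0,0.55],[-0.103,-0.332,0.012,0,0.55],[-0.103,-0.332,0.016,0,0.55],[-0.103,-0.332,0.016,0,0.55],[-0.103,-0.332,0.016,0,0.55]]]' --force 20

```text
time: 21.6
ee_pos: [458.1, -333.2, 37.4]
ee_rot: [[-0.959, 0.285, 0.001], [0.285, 0.959, -0.001], [-0.001, -0.001, -1.0]]
wrist_force: [0.1, -0.6, -1.6]
opening: 0.628
grasp_force: 20.0
```

```bash
python3 d.py 458 -332.8 25 74;  python3 - <<'E'
from h import *
S={n:robot.snapshot(n) for n in('scene','top')}
t=S['top']['color'];s=S['scene']['color']
r=lambda i:cv2.resize(i,(400,400),interpolation=cv2.INTER_CUBIC)
cv2.imwrite('pics/g6.png',np.hstack([r(t[170:250,380:460]),r(s[150:230,390:470])]))
E
```

```text
cur [ 458.1 -333.2   37.4] 73.5 tool delta [ 0.2  0.4 12.4] turn -0.009 j6 -2.12 j1 -0.84
```

View pics/g6.png

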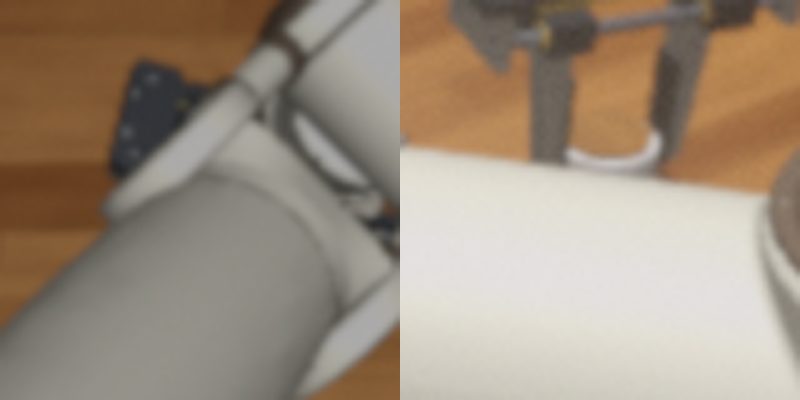

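The large round box is level between the fingers at scene (432,180), and the tray is hidden by the arm. Lowering gently, watching force.

Scaled: 11 mm is 0.011, 8 mm is 0.008.

Emit:
hand_motion --offsets '[[[0,0,0.005,0,0.55],[0,0,0.008,0,0.55],[0,0,0.01,0,0.55],[0,0,0.011,0,0.55],[0,0,0.012,0,0.55],[0,0,0.012,0,0.55],[0,0,0.012,0,0.55]]]' --force 20

```text
time: 22.58
ee_pos: [457.7, -332.9, 25.9]
ee_rot: [[-0.959, 0.285, -0.0], [0.285, 0.959, 0.0], [0.0, 0.0, -1.0]]
wrist_force: [-4.3, 3.5, 8.3]
opening: 0.625
grasp_force: 20.0
```

Emit:
hand_motion --offsets '[[[0,0,0,0,0.7],[0,0,0,0,0.78],[0,0,0,0,0.78],[0,0,-0.015,0,0.78],[0,0,-0.04,0,0.78],[0,0,-0.08,0,0.9],[0,0,-0.12,0,1],[0,0,-0.16,0,1],[-0.01,0.05,-0.175,0,1],[0,0.11,-0.175,0,1],[0.015,0.17,-0.175,0,1],[0.03,0.23,-0.175,0,1],[0.045,0.29,-0.175,0,1],[0.06,0.35,-0.175,0,1],[0.075,0.41,-0.175,0,1],[0.09,0.47,-0.175,0,1],[0.105,0.53,-0.175,0,1],[0.12,0.59,-0.175,0,1],[0.13,0.62,-0.175,0,1],[0.13,0.62,-0.175,0,1]]]' --force 20

```text
time: 25.08
ee_pos: [509.2, 300.5, 200.5]
ee_rot: [[-0.96, 0.281, 0.001], [0.281, 0.96, 0.0], [-0.001, 0.001, -1.0]]
wrist_force: [0.7, -1.4, -0.7]
opening: 0.999
grasp_force: 0.0
```

```bash
python3 lid.py 4 310.7 211 323.2 223 30;  python3 - <<'E'
from h import *
S={n:robot.snapshot(n) for n in('scene','top')}
t=S['top']['color'];s=S['scene']['color']
h=cv2.cvtColor(t,cv2.COLOR_BGR2HSV);w=((h[...,1]<75)&(h[...,2]>110)).astype(np.uint8)
print('big sq',cv2.minAreaRect(plane(S['top'],blob(w,290,190,330,230),30)[:,:2].astype(np.float32)))
print('placed rd',cv2.minEnclosingCircle(plane(S['top'],blob(w,400,185,450,232),31)[:,:2].astype(np.float32)))
r=lambda i:cv2.resize(i,(300,300),interpolation=cv2.INTER_CUBIC)
cv2.imwrite('pics/g7.png',np.vstack([np.hstack([r(t[190:230,290:330]),r(s[185:245,295:355])]),np.hstack([r(t[190:230,405:445]),r(s[160:220,400:460])])]))
E
```

```text
top [453.7  14.7] [52.6 52.3] 4.8 circ ((453.2615966796875, 14.687341690063477), 35.29838180541992)
scene [465.3  10.2] [100.1 158.1] 57.6 circ ((467.72271728515625, 10.993629455566406), 91.17017364501953)
tri (array([453.23426574,  15.86190934,  39.96747651]), np.float64(3.189264296899067))
big sq ((452.0255432128906, 14.87034797668457), (67.9374771118164, 68.31462860107422), 5.116029739379883)
placed rd ((456.882080078125, -329.9387512207031), 31.02080535888672)
```

View pics/g7.png

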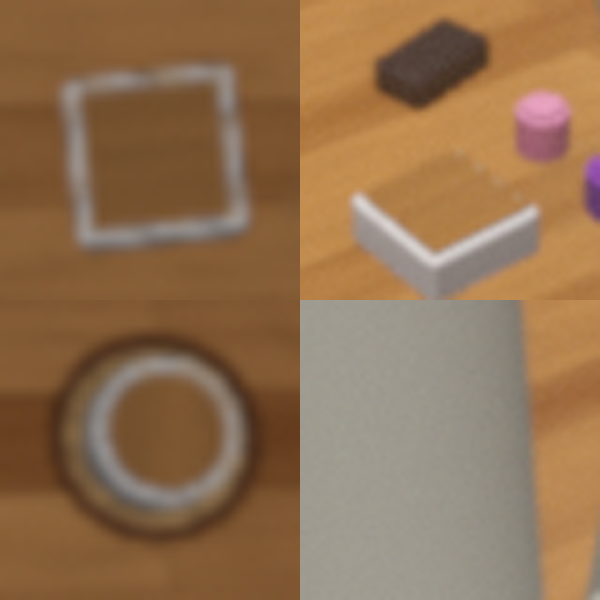

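The large round box is inside its tray (its top shows offset by parallax as expected). The large square stands alone, with a centre mid-corner at scene (323.7,224.8). I'll check its height and approach with the fingers closing along x, away from the purple and pink ones.

```bash
python3 - <<'E'
from h import *
S={n:robot.snapshot(n) for n in('top','scene')}
u=proj(S['top'],[453,14.8,30])[0];print(u,tri(S['top'],u,S['scene'],(323.7,224.8)))
E
python3 d.py 452.7 14.8 110 5
```

```text
[310.27513299 210.28834331] (array([453.02409459,  14.66067465,  28.99552707]), np.float64(0.3864073085282761))
cur [509.9 297.4 199.9] 73.4 tool delta [ -26.1 -287.1   89.9] turn 1.193 j6 -0.96 j1 0.32
```

Scaled: -287.1 mm is -0.2871, -275 mm is -0.275, 1.193 rad is 4.772.

Emit:
hand_motion --offsets '[[[-0.004,-0.045,0,0.68,1],[-0.009,-0.095,0.01,1.36,1],[-0.013,-0.145,0.02,2.04,1],[-0.018,-0.195,0.04,2.72,1],[-0.022,-0.24,0.06,3.4,1],[-0.0261,-0.275,0.08,4.08,1],[-0.0261,-0.2871,0.09,4.772,1],[-0.0261,-0.2871,0.09,4.772,1],[-0.0261,-0.2871,0.09,4.772,1],[-0.0261,-0.2871,0.09,4.772,1]]]' --force 20

```text
time: 26.62
ee_pos: [453.4, 16.3, 110.3]
ee_rot: [[-0.091, 0.996, 0.001], [0.996, 0.091, -0.0], [-0.0, 0.001, -1.0]]
wrist_force: [0.1, 0.0, 0.6]
opening: 1.001
grasp_force: 0.0
```

```bash
python3 d.py 452.7 14.8 24 5
```

```text
cur [453.4  16.3 110.3] 5.2 tool delta [-1.4 -1.  86.3] turn 0.004 j6 -0.32 j1 -0.23
```

Scaled: 86 mm is 0.086, 78 mm is 0.078.

Emit:
hand_motion --offsets '[[[-0.001,-0.0005,0.03,0,1],[-0.001,-0.0005,0.06,0,1],[-0.001,-0.0005,0.078,0,1],[-0.001,-0.0005,0.086,0,1],[-0.001,-0.0005,0.086,0,1],[-0.001,-0.0005,0.086,0,1],[-0.001,-0.0005,0.086,0,0.86],[-0.001,-0.0005,0.086,0,0.79],[-0.001,-0.0005,0.086,0,0.74],[-0.001,-0.0005,0.086,0,0.7],[-0.001,-0.0005,0.086,0,0.65],[-0.001,-0.0005,0.086,0,0.65],[-0.001,-0.0005,0.086,0,0.65]]]' --force 25

```text
time: 28.25
ee_pos: [453.1, 14.7, 24.0]
ee_rot: [[-0.089, 0.996, 0.001], [0.996, 0.089, -0.0], [-0.0, 0.001, -1.0]]
wrist_force: [2.4, 1.1, 2.2]
opening: 0.715
grasp_force: 25.0
```

```bash
python3 d.py 421.2 159 60 -2.4
```

```text
cur [453.1  14.7  24. ] 5.1 tool delta [146.5 -18.9 -36.1] turn 0.131 j6 -0.32 j1 -0.24
```

Scaled: -50 mm is -0.05, 50 mm is 0.05, 0.131 rad is 0.524.

Emit:
hand_motion --offsets '[[[0,0,-0.01,0,0.65],[0,0,-0.03,0,0.65],[0,0,-0.05,0,0.65],[0.015,-0.002,-0.05,0.12,0.65],[0.05,-0.006,-0.05,0.28,0.65],[0.095,-0.012,-0.05,0.44,0.65],[0.13,-0.017,-0.05,0.524,0.65],[0.1465,-0.0189,-0.05,0.524,0.65],[0.1465,-0.0189,-0.05,0.524,0.65],[0.1465,-0.0189,-0.035,0.524,0.65],[0.1465,-0.0189,-0.02,0.524,0.65],[0.1465,-0.0189,-0.014,0.524,0.65],[0.1465,-0.0189,-0.014,0.524,0.65],[0.1465,-0.0189,-0.014,0.524,0.65]]]' --force 25

```text
time: 30.0
ee_pos: [421.0, 159.0, 37.9]
ee_rot: [[0.042, 0.999, 0.001], [0.999, -0.042, 0.0], [0.0, 0.001, -1.0]]
wrist_force: [0.5, -0.5, -3.3]
opening: 0.717
grasp_force: 25.0
```

```bash
python3 d.py 421.2 159 27 -2.4; python3 - <<'E'
from h import *
S={n:robot.snapshot(n) for n in('scene','top')}
t=S['top']['color'];s=S['scene']['color']
r=lambda i:cv2.resize(i,(400,400),interpolation=cv2.INTER_CUBIC)
cv2.imwrite('pics/g8.png',np.hstack([r(t[180:260,225:305]),r(s[190:300,225:335])]))
E
```

```text
cur [421.  159.   37.9] -2.4 tool delta [-0.   0.2 10.9] turn -0.0 j6 0.13 j1 0.09
```

View pics/g8.png

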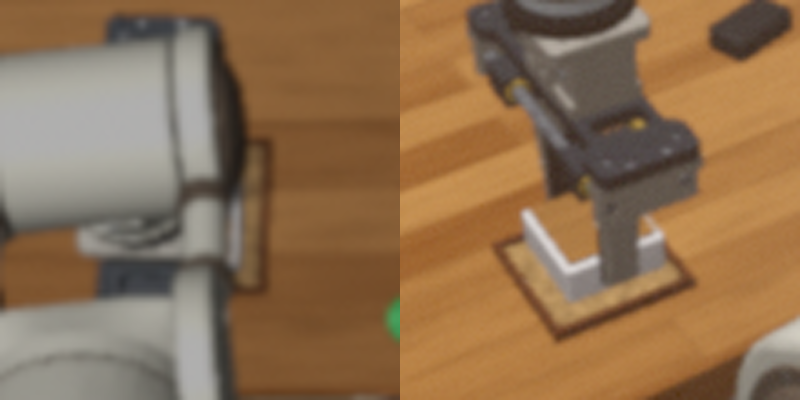

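The scene view shows the large square box hovering over its tray, edges parallel to it, front corner near scene (273,262) inside the rim. Lowering, releasing and lifting clear.

Scaled: 8 mm is 0.008, 5 mm is 0.005.

Emit:
hand_motion --offsets '[[[0,0,0.005,0,0.65],[0,0,0.008,0,0.65],[0,0,0.01,0,0.65],[0,0,0.011,0,0.65],[0,0,0.011,0,0.65],[0,0,0.011,0,0.65]]]' --force 25

```text
time: 30.85
ee_pos: [420.6, 159.2, 27.0]
ee_rot: [[0.042, 0.999, -0.0], [0.999, -0.042, -0.0], [-0.0, -0.0, -1.0]]
wrist_force: [-2.6, -0.9, 5.9]
opening: 0.718
grasp_force: 25.0
```

Scaled: -170 mm is -0.17, -160 mm is -0.16.

Emit:
hand_motion --offsets '[[[0,0,0,0,0.76],[0,0,0,0,0.84],[0,0,0,0,0.84],[0,0,-0.012,0,0.84],[0,0,-0.04,0,0.84],[0,0,-0.08,0,0.84],[0,0,-0.13,0,0.84],[-0.04,0,-0.16,0,1],[-0.09,0,-0.17,0,1],[-0.15,0,-0.17,0,1],[-0.15,0,-0.17,0,1],[-0.15,0,-0.17,0,1]]]' --force 20

```text
time: 32.35
ee_pos: [414.3, 9.5, 197.0]
ee_rot: [[0.043, 0.999, 0.001], [0.999, -0.043, 0.0], [0.0, 0.001, -1.0]]
wrist_force: [-0.1, 0.1, -0.8]
opening: 1.002
grasp_force: 0.0
```

```bash
python3 - <<'E'
from h import *
S={n:robot.snapshot(n) for n in('scene','top')}
t=S['top']['color'];s=S['scene']['color']
a=cv2.resize(t[150:255,170:450],(800,300),interpolation=cv2.INTER_CUBIC)
b=cv2.resize(s[150:310,150:470],(600,300),interpolation=cv2.INTER_CUBIC)
b=cv2.copyMakeBorder(b,0,0,0,200,0)
cv2.imwrite('pics/g9.png',np.vstack([a,b]))
E
```

View pics/g9.png

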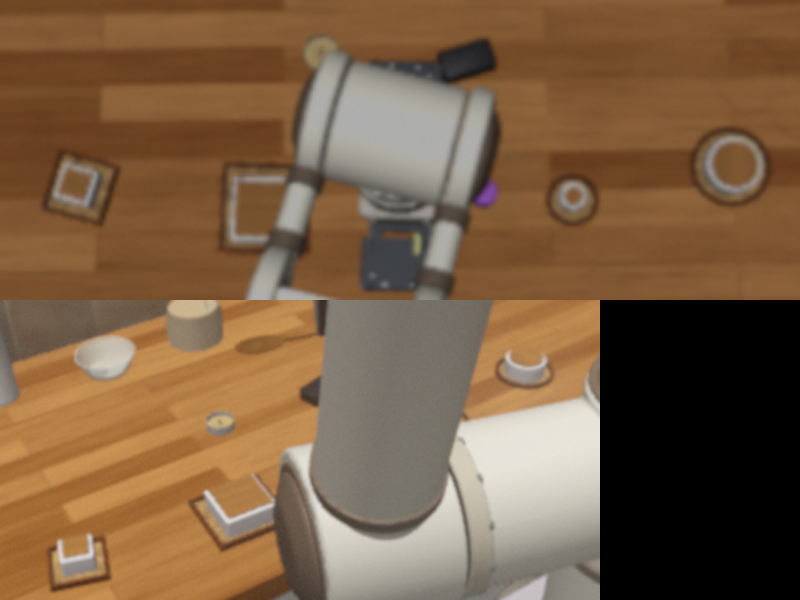

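All four boxes sit flat in their own trays: small square at crop (80,187), large square at (255,207), small round at (573,198) and large round at (733,165). The tea light and case haven't moved. The arm is clear and touching nothing.

```bash
python3 -c "
from station import robot
print(robot.sign_off())"
```

```text
the job is handed in; nothing more can be done
None
```

The tower was taken apart from the top down, each of the four boxes now sits flat in its matching tray with the tea light and black case left where they were, and the job is handed in at about 32 s (limit 128 s).

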